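# Mix a blood tube on the touch vortex mixer and keep it running

### The job

Push the vortex mixer's mode lever fully over to the left (touch), then lift the tube that stands by itself at the left end of the small white rack and set it upright in the mixer's rubber cup. Still gripping it, press the sprung cup about halfway down (5 mm of its 10 mm, where the mixer runs and does not stall on the stop), keep it there for three seconds and finish like that: the program ends while you are still holding the tube pressed, with the hand clear of the mixer. Leave the other tubes and the things around where they are.

Things in the scene. Friction and masses are not known exactly. Their poses are not given: they have to be found in the camera images.
- mixer: White touch vortex mixer, fixed, 138 (x, -75 to +63 mm) by 108 (y) mm. Origin: on its underside, on the middle line; the -x side with the round dial faces the robot, +y is its left. Flat front deck (x -73 to -15 mm) 62 mm high, with a grey switch plate, top 63 mm; the motor dome behind it (x -15 to +61 mm, 98 mm wide) is 90 mm high and carries the rubber cup at x = +30 mm, y = 0.
- cup_floor (a point): Centre of the inside floor of the black rubber cup, which moves with the cup. At rest it is 108.5 mm above the counter. The cup is a funnel 20 mm deep, open upward, 14.5 mm inside radius at the mouth and about 10 mm at the floor; outside it is 37 mm across at the mouth. The tube's round foot stands on this floor.
- cup_mouth (a point): Centre of the cup's rim, 20 mm above its floor (128.5 mm above the counter at rest). It moves with the cup.
- mixer_head (a joint): Downward travel of the cup in m: 0 = up (rest), 0.010 = on its lower stop. A spring pushes it up: about 2 N starts it, then 0.8 N per mm, so about 6 N at half travel (0.005) and 10 N at the stop. The mixer runs from 0.003 to 0.0075.
- mode_lever (a joint): Angle of the mixer's mode lever in rad: 0 = off, leaning to the mixer's right (-y, toward the bar mark); 0.70 = touch, leaning as far to the left (+y, toward the dot); upright at 0.35. It stays where it is left and takes about 2 N at its tip.
- lever_tip (a point): Point near the end of the mode lever, a steel bat toggle 26 mm long, 9 mm thick at its end, in the middle of the front deck, 46 mm in front of the mixer's origin. Round its foot a steel bushing, 15 mm across, top 67 mm above the counter. Pivot 66.5 mm above the counter; this point is 22 mm from it along the lever (87 mm above the counter at either end of the swing).
- rack: White single-row tube rack, 40 mm (x) by 147 mm (y), 46 mm high, fixed to the counter; six places 22 mm apart along its y axis, at y = +55, +33, +11, -11, -33 and -55 mm. Origin: centre of its underside. Holes 14.5 mm wide in the top plate; tube feet stand 6 mm above the counter. Beware: a big analyser stands left of it (y above 0.1 m, x from 0.5 m, up to 0.45 m high).
- tube: The tube to mix: an 88 mm tall capped blood tube, body 12.6 mm across, cap 16 mm across (the top 16 mm). It stands upright at the rack's left (+y) end place with the three places next to it empty. Origin: centre of its foot; z along the tube to the cap. About 15 g. It can be gripped from above by the cap, across the row.
- tube_b: Another tube of the same size, in the fifth place of the rack (y = -33 mm). Leave it.
- tube_c: Another tube of the same size, in the last place of the rack (y = -55 mm). Leave it.
- reagent: White wedge-shaped reagent bottle with a screw cap, 44 x 56 x 88 mm, behind the work. Origin: underside. Leave it.
- control: Small round white bottle, 42 mm across, 62 mm tall, behind the work. Origin: underside. Leave it.
- timer: Flat white digital timer, 62 x 62 x 18 mm, to the right of the work. Origin: underside. Leave it.

How it is judged (in metres and radians):
On the way, in this order (a step that is already met when the one before it is completed fails the run):
1. the mode lever has been pushed over to touch (left) (value of joint mode_lever above 0.55 rad), for 0.2 s.
2. the tube has been lifted out of the rack, upright (height (world z) of tube above 0.06 m and angle between tube's own z axis and vertical below 0.35 rad), for 0.2 s.
3. the gripped tube stands in the cup and keeps it pressed 3 to 7.5 mm down for three seconds (horizontal distance between tube and cup_floor below 0.007 m and z of tube in the frame of cup_floor below 0.006 m and angle between tube's own z axis and vertical below 0.2 rad and value of joint mode_lever above 0.55 rad and value of joint mixer_head between 0.003 and 0.0075 m and contact force between tube and mixer above 2.5 N and contact force between the fingers and tube above 3 N and z of the grasp point in the frame of tube below 0.09 m and contact force between each of the arm, the fingers and mixer below 0.5 N), for 2.7 s.
At the end, for the whole second after the job is handed in: The lever is over at touch (0.55 rad or more); the tube, gripped in the fingers, stands at rest in the cup (foot within 7 mm of its centre, 6 mm of its floor, within 0.2 rad of upright) and keeps it pressed 3 to 7.5 mm down; hand and arm touch only the tube, not the mixer (all of step 3 and linear speed of tube below 0.02 m/s); the arm keeps its last pose, push and grip.
It fails at once if the tube was tipped over (angle between tube's own z axis and vertical above 0.8 rad).
It fails at once if another tube in the rack was moved (distance of any of tube_b, tube_c from where it was at the start of the episode above 0.02 m).
It fails at once if a bottle or the timer was moved (distance of any of reagent, control, timer from where it was at the start of the episode above 0.02 m).
It also fails if it takes over 64 s, if anything falls off the work surface, if the arm or the gripper's body presses on something with over 40 N, if the wrist force passes 120 N, or if a joint passes its speed limit or range.

### The arm

A 6-joint arm with a two-finger parallel gripper is mounted at the origin on a cart in front of the work surface, level with it; the furniture and walls round the work are solid. World frame = base frame: x ahead of the robot, y to its left, z up, the work surface at z = 0. Lengths are in m, angles in degrees, forces in N, time in s.
With the tool pointing down it reaches from about 0.3 to 0.775 m from the base axis. Payload 14.6 kg.
Tool frame: the origin (TCP) lies at the very end of the fingers, on their centre line; the grasp point (between the pads) lies r.tcp_to_grasp behind it (r.tcp_to_grasp is the distance from the TCP to the grasp point, in m); z points along the fingers, y is the direction in which the jaws open and shut (so a half turn about z gives the same grasp; the last joint's range is limited). The gripper opens to 85 mm and grips with 20 to 120 N. Pads are 22 mm wide; open, the fingers measure 114 mm over their backs; the gripper's body (76 mm by 85 mm) begins 54 mm behind the grasp point. The pads swing forward as they close: fully open they stand 13 mm farther back than shut.
Start: joints at [-77.154, 17.183, 87.147, -0, 75.671, -3.816], TCP at [0.158, -0.527, 0.231] pointing down, gripper open.
Joint ranges: [-173.82, 173.82], [-45.26, 126.66], [13.44, 144.39], [-59.66, 239.66], [0, 175.72], [-146.38, 146.38]. Speed limits (degrees/s): [127.2, 127.2, 147.25, 180, 180, 180].

### API

Orientations are given as [roll, pitch, yaw] about the fixed x, y, z axes, in that order (R = Rz(yaw) Ry(pitch) Rx(roll)).
In Python, from station import r gives the robot as it stands.
- The arm moves only by the tool drive_tool, never from a script. Its argument "targets" is a list that holds one entry, the list of rows, each a list of 7 numbers: the opening in per cent of the stroke, from 0 (shut) to 100 (fully open), then the shift along the tool's x, y, z in m, then the turn, a rotation vector about the tool's x, y, z in rad. In form: [[[fingers, dx, dy, dz, rx, ry, rz], ...]]. A call has 1 to 8 rows; each row is the pose to reach, as a shift and turn from the pose commanded when the call began, along the tool's axes at that moment; what a row does not reach only later rows make up. A row lasts 1/8 s, in which the tool goes at most 62.5 mm and 10.7 degrees, less where a joint would pass 70% of its speed; a pose out of reach is approached as far as the arm can. A call with a gripper value outside its range is refused whole. The fingers move at their own pace and stop on an object; "grip_force" is the grip in N (left out, the last holds). Time passes only in rows, so rows that repeat a pose let the fingers close. It gives the time, the measured TCP pose, the force and the opening at its end, in the units of the state.
- r.sense(): the state, without advancing time (a new reading comes with each control period).
- r.grab_frame(name): name is "scene" or "top" or "wrist"; returns a dict with "img" (420x560x3 uint8, red, green, blue), "z_map" (420x560 float32, m along the optical axis (not along the pixel's ray), 0 where there is no reading), "camera_matrix" (3x3 intrinsics, pixels), "R" (3x3) and "t" (3): a world point X has camera coordinates R X + t. Camera axes: x right, y down, z forward; pixel columns grow to the right and rows downward; lengths in m; the calibration is good to about 2 mm. A picture is of the moment at which its call begins.
- r.finish_job(): hands the job in, once; it reports no verdict.
The state is a dict: "time_s": time; "joint_positions": joint angles; "dq": joint speeds; "tau": joint torques, N m; "ee_pos": TCP position; "eef_rot": TCP orientation; "ft_force": force on the tool from outside, world axes, zero at the start; "wrist_torque": the same for the moment, N m; "finger_gap": finger opening in m.
Only numpy, scipy, OpenCV 4.12 (cv2) and the standard library are available. Lean on these libraries where they do the work, as an engineer would, in place of code of your own. Each camera call takes 0.05 s, during which the arm holds its last target.

## Working session

There is one attempt and no reset: what is moved stays moved. The work goes in short steps, Python scripts to look and compute and a tool call to move; the robot and the scene stay as the last step left them, time stands still between calls to the robot, and variables do not carry over. Pictures are saved under pics/ and viewed, and the job is handed in when it is done.

Besides the shell and the picture viewer there is one more tool, called after "Call:" by a JSON object that holds its "op" and its "data". drive_tool: Moves the arm, as the interface text tells. Its arguments: {"type":"object","properties":{"targets":{"type":"array"},"grip_force":{"type":"number"}},"required":["targets"]}

```bash
ls; mkdir -p pics; python3 - <<'E'
from station import r
import cv2,numpy as np
print(r.sense(), r.tcp_to_grasp)
for n in ["scene","top","wrist"]:
    f=r.grab_frame(n); cv2.imwrite(f"pics/{n}0.png",f["img"][:,:,::-1]); np.savez(f"pics/{n}0.npz",**f)
    print(n,f["camera_matrix"].tolist(),np.round(-f["R"].T@f["t"],3),(f["R"]).round(2).tolist(), (f["z_map"]>0).mean())
E
```

```text
pics
{'time_s': 0.0, 'joint_positions': array([-7.71560743e+01,  1.72161443e+01,  8.71820890e+01,  2.43174732e-04,
        7.56710103e+01, -3.81651937e+00]), 'dq': array([-0.02815137,  0.06788019, -0.00933506,  0.03214735, -0.04921032,
        0.10900212]), 'tau': array([-3.56353754e-03, -5.43498981e+01, -3.61796665e+01, -2.28876011e-04,
        4.02429534e-03,  4.30259911e-05]), 'ee_pos': array([ 0.15762168, -0.52667093,  0.23070317]), 'eef_rot': array([-1.79930926e+02, -4.84397779e-03,  1.66603818e+01]), 'ft_force': array([-0.49636166, -0.17829561, -0.43049521]), 'wrist_torque': array([-0.01247876, -0.02165205,  0.04906192]), 'finger_gap': 0.08538860651190107} 0.0187
scene [[467.3178564663668, 0.0, 284.1893416326823], [0.0, 467.3178564663668, 205.29869213027928], [0.0, 0.0, 1.0]] [ 0.084 -0.725  0.921] [[0.67, -0.74, 0.02], [-0.56, -0.53, -0.63], [0.48, 0.42, -0.77]] 0.9957865646258504
top [[458.5950732613085, 0.0, 280.44668182627726], [0.0, 458.5950732613085, 206.34405878521392], [0.0, 0.0, 1.0]] [ 0.407 -0.291  1.031] [[0.02, -1.0, 0.02], [-0.98, -0.03, -0.18], [0.18, -0.02, -0.98]] 0.9960926870748299
wrist [[335.80425649533015, 0.0, 279.7758250881221], [0.0, 335.80425649533015, 208.92854575905454], [0.0, 0.0, 1.0]] [ 0.233 -0.504  0.374] [[0.29, -0.96, -0.0], [-0.91, -0.27, 0.31], [-0.3, -0.09, -0.95]] 0.9959608843537415
```

View pics/scene0.png

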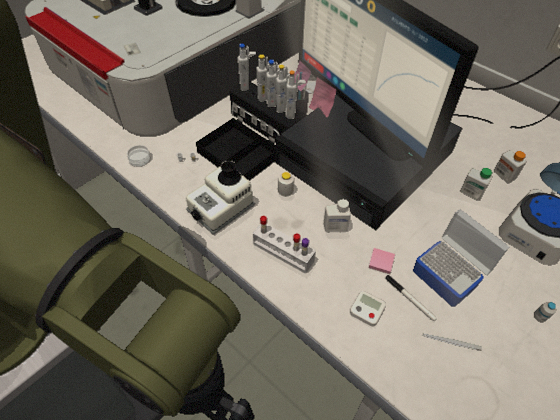

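View pics/top0.png

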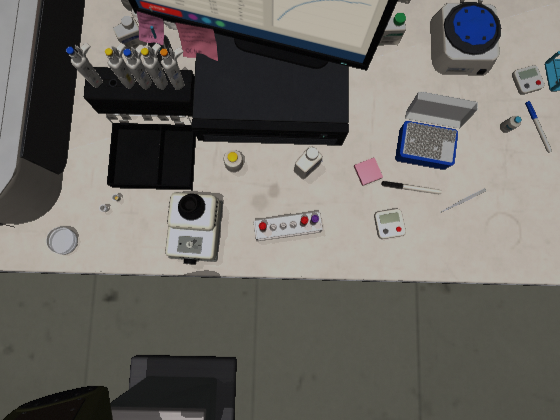

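The top view shows the mixer around (192,227) with its cup at (191,207) and lever near (190,243). The rack is at (288,225), with the target tube's red cap at (263,227) and the other two caps at (304,220) and (314,219). I'll enlarge it and measure.

```bash
cat > h.py <<'E'
import numpy as np,cv2
def load(n): return dict(np.load(f"pics/{n}.npz"))
def pix2w(f,u,v,z):
    d=f["R"].T@np.linalg.inv(f["camera_matrix"])@np.array([u,v,1.]); c=-f["R"].T@f["t"]
    return c+d*(z-c[2])/d[2]
def tri(fs,uvs):
    A=[];b=[]
    for f,(u,v) in zip(fs,uvs):
        d=f["R"].T@np.linalg.inv(f["camera_matrix"])@np.array([u,v,1.]);d/=np.linalg.norm(d);c=-f["R"].T@f["t"]
        P=np.eye(3)-np.outer(d,d);A.append(P);b.append(P@c)
    return np.linalg.lstsq(np.vstack(A),np.hstack(b),rcond=None)[0]
def pts(f):
    K=f["camera_matrix"];z=f["z_map"];v,u=np.mgrid[:z.shape[0],:z.shape[1]]
    p=np.stack([(u-K[0,2])/K[0,0]*z,(v-K[1,2])/K[1,1]*z,z],-1)
    return (p-f["t"])@f["R"]
def proj(f,X):
    p=f["camera_matrix"]@(f["R"]@np.asarray(X,float)+f["t"]);return p[:2]/p[2]
def crop(f,x0,y0,w,h,s,fn):
    cv2.imwrite(fn,cv2.resize(f["img"][y0:y0+h,x0:x0+w,::-1],None,fx=s,fy=s,interpolation=cv2.INTER_CUBIC))
E
python3 - <<'E'
from h import *
t=load("top0");s=load("scene0")
crop(t,150,180,190,95,4,"pics/topc.png");crop(s,180,150,150,125,5,"pics/scenec.png")
for n,f in(("top",t),("scene",s)):
    P=pts(f)
    h=cv2.cvtColor(f["img"],cv2.COLOR_RGB2HSV)
    red=(((h[...,0]<8)|(h[...,0]>172))&(h[...,1]>140)&(h[...,2]>80)).astype(np.uint8)
    k,l,st,c=cv2.connectedComponentsWithStats(red)
    for i in range(1,k):
        if st[i,4]>15:
            m=(l==i); print(n,c[i],st[i],np.median(P[m],0).round(4), pix2w(f,*c[i],0.094).round(4))
E
```

```text
top [161.23728814   8.84322034] [140   1  42  16 236] [ 0.9533 -0.0574  0.1926] [ 1.0174 -0.03    0.094 ]
top [537.875   82.0625] [536  80   5   5  16] [ 0.9093 -0.9161  0.0175] [ 0.8714 -0.87    0.094 ]
top [304.04761905 219.83333333] [301 217   7   7  42] [ 0.549  -0.3569  0.0939] [ 0.5492 -0.3569  0.094 ]
top [262.  225.5] [259 222   7   8  44] [ 0.5351 -0.2704  0.0932] [ 0.535  -0.2705  0.094 ]
top [398.16666667 228.72222222] [396 227   5   5  18] [ 0.5462 -0.5739  0.0171] [ 0.5359 -0.5522  0.094 ]
scene [76.93678161 41.66570881] [  26    7   97   71 2088] [0.5561 0.4332 0.2167] [0.6377 0.6426 0.094 ]
scene [307.29166667  56.66666667] [305  53   9   8  24] [ 0.9598 -0.0259  0.1942] [1.0797 0.0651 0.094 ]
scene [317.23214286  65.89285714] [309  60  14  12  56] [ 0.9491 -0.0763  0.1899] [1.0636 0.0118 0.094 ]
scene [262.825 219.25 ] [260 216   7   8  40] [ 0.5315 -0.2723  0.0929] [ 0.5307 -0.2743  0.094 ]
scene [296.3255814  237.27906977] [294 234   6   8  43] [ 0.5458 -0.3603  0.0921] [ 0.5448 -0.3613  0.094 ]
scene [371. 315.] [369 313   5   5  21] [ 0.5448 -0.5743  0.0171] [ 0.5059 -0.5872  0.094 ]
```

View pics/topc.png

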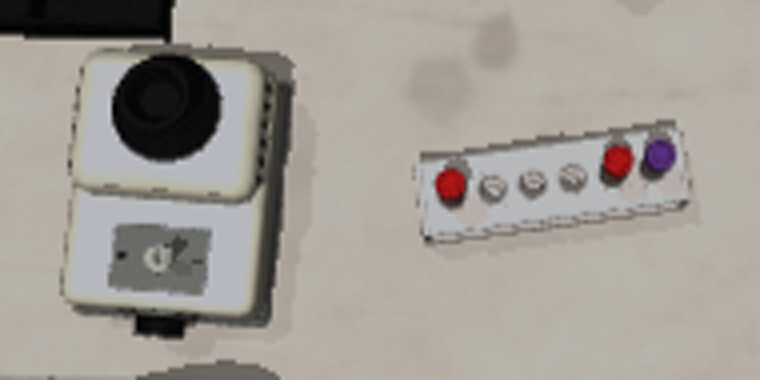

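View pics/scenec.png

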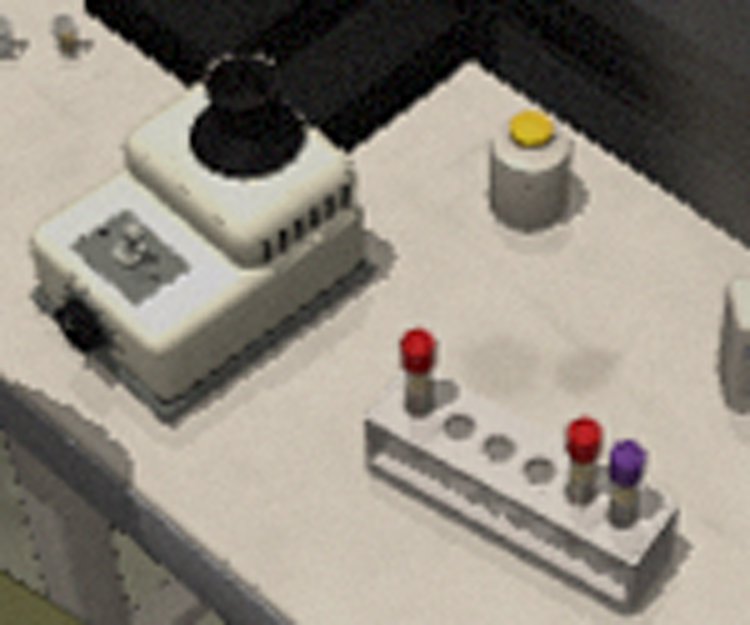

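```bash
python3 - <<'E'
from h import *
t=load("top0");s=load("scene0")
P=pts(t)
m=(np.abs(P[...,2]-0.0905)<0.004)&(np.abs(P[...,0]-0.56)<0.12)&(np.abs(P[...,1]+0.12)<0.1)
def rect(m,z,f,n):
    m=m.astype(np.uint8)
    cs,_=cv2.findContours(m,cv2.RETR_EXTERNAL,cv2.CHAIN_APPROX_NONE); c=max(cs,key=cv2.contourArea)
    w=np.array([pix2w(f,*p[0],z)[:2] for p in c],np.float32)*1000
    print(n,cv2.minAreaRect(w),cv2.contourArea(c))
rect(m,.09,t,"dome")
m=(np.abs(P[...,2]-0.062)<0.004)&(np.abs(P[...,0]-0.52)<0.1)&(np.abs(P[...,1]+0.12)<0.1)
rect(m,.062,t,"deck")
h=cv2.cvtColor(t["img"],cv2.COLOR_RGB2HSV)
reg=np.zeros(h.shape[:2],bool);reg[232:256,172:206]=1
rect((h[...,2]<175)&reg,.063,t,"plate")
print(h[236:256,176:204,2])
# cup
for f,n,r0 in((t,"top",(190,225,170,212)),(s,"scene",(158,182,215,245))):
    P=pts(f);m=(np.abs(P[...,2]-0.1285)<0.004);mm=np.zeros_like(m);a,b,c,d=r0;mm[a:b,c:d]=1
    y,x=np.nonzero(m&mm); print(n,x.min(),x.max(),y.min(),y.max(),pix2w(f,(x.min()+x.max())/2,(y.min()+y.max())/2,.1285),np.median(P[m&mm],0),m[mm].sum())
E
```

```text
dome ((563.3731079101562, -122.96769714355469), (92.25558471679688, 70.73493957519531), 86.84224700927734) 871.0
deck ((498.96600341796875, -120.06172180175781), (101.88998413085938, 62.14377975463867), 88.98614501953125) 1203.5
plate ((495.1492614746094, -118.57695770263672), (51.395442962646484, 35.4530143737793), 87.09236145019531) 376.5
[[191 190 182 135 121 122 112 109 104  96 106 100 108 110 139 138 182 182
  182 181 183 182 181 183 182 185 185 191]
 [191 189 147 106 105 106 107 107 106 106 107 108 106 107 108 124 123 123
  124 113 123 120 108 129 122 144 143 190]
 [191 189 152 105 108 108 106 107 107 108 108 106 107 106 107 106 107 107
  101 107 107 107 108 107 107 109 114 191]
 [191 190 164 108 107 107 107 108 106 107 106 107 107 107 107 107 106 100
   66 101 102 109 107 109 108 110 134 191]
 [191 188 134 107 107 106 107 106 108 107 108 107 108 112 110  99 100  62
   62  62  65 108 108 109 109 111 152 191]
 [191 187 123 107 107 108 107 108 107 106 109 119 119 135 132  69  78  62
   63  63  74 108 109 109 108 114 147 190]
 [190 188 127 101  98 102 107 106 107 108 122 169 159 1
[... 1084 characters left out ...]
9 109 109 109 128 153 191 191]
 [190 190 189 148 158 160 158 121 127 114 122 124 127 137 129 132 124 115
  116 116 112 109 108 110 127 191 190 191]
 [186 188 188 189 189 187 189 189 190 189 190 190 190 191 191 189 149 159
  160 160 140 126 119 124 140 191 190 191]
 [184 184 183 184 184 183 183 184 183 183 186 187 189 189 189 189 189 190
  189 190 190 190 189 190 191 191 191 190]
 [175 175 176 176 178 178 178 179 181 182 183 183 183 184 184 183 183 183
  184 184 184 184 184 186 190 189 189 189]]
top 179 196 195 212 [ 0.57038927 -0.12152762  0.1285    ] [ 0.57291584 -0.11961846  0.12782679] 109
scene 221 235 161 172 [ 0.56823994 -0.1256502   0.1285    ] [ 0.57189121 -0.1241518   0.12692349] 68
```

```bash
python3 - <<'E'
from h import *
a=[]
for f,(x,y) in((load("top0"),(172,188)),(load("scene0"),(212,152))):
    im=f["img"][y:y+36,x:x+40].astype(float); im=np.clip(im*3,0,255).astype(np.uint8)[:,:,::-1]
    a.append(cv2.resize(im,None,fx=10,fy=10,interpolation=cv2.INTER_NEAREST))
cv2.imwrite("pics/cup.png",np.hstack(a))
E
```

```text
(no output)
```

View pics/cup.png

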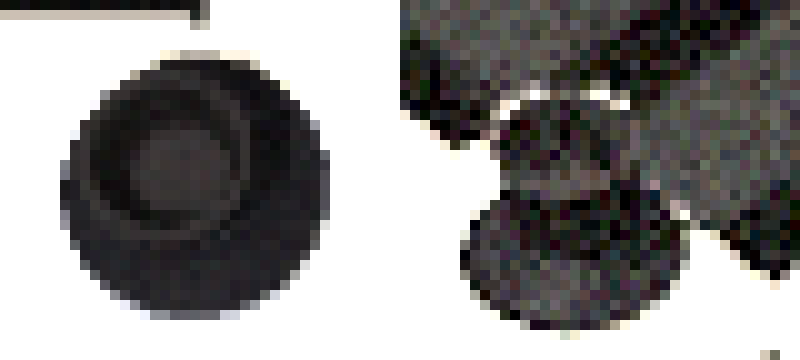

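In the top view the cup mouth ring is centred near (187.9,202.9) and its floor near (189.8,204). In the scene view the mouth is near (228,166).

```bash
python3 - <<'E'
from h import *
t=load("top0");s=load("scene0")
print(pix2w(t,187.85,202.9,.1285),pix2w(t,189.8,204,.1085),pix2w(s,228.1,165.8,.1285),tri([t,s],[(187.85,202.9),(228.1,165.8)]))
# lever tip candidates
print("bushing",pix2w(t,176+12.5,236+8.2,.067))
cr=[]
for f,(x,y) in((t,(176,232)),(s,(190,186))):
    cr.append(cv2.resize(f["img"][y:y+26,x:x+32,::-1],None,fx=12,fy=12,interpolation=cv2.INTER_NEAREST))
cv2.imwrite("pics/lev.png",np.hstack(cr))
# rack top
P=pts(t); m=(np.abs(P[...,2]-.046)<.004)&(np.abs(P[...,0]-.54)<.06)&(P[...,1]<-.22)&(P[...,1]>-.45)
y,x=np.nonzero(m); w=np.array([pix2w(t,a,b,.046)[:2] for a,b in zip(x,y)],np.float32)*1000
print(cv2.minAreaRect(w))
E
```

```text
[ 0.57162405 -0.12214892  0.1285    ] [ 0.57311743 -0.12249455  0.1085    ] [ 0.56996078 -0.12416522  0.1285    ] [ 0.57224412 -0.12143212  0.12485523]
bushing [ 0.494972   -0.11727006  0.067     ]
((543.8414916992188, -325.0787353515625), (40.54313278198242, 146.49476623535156), 9.439465522766113)
```

View pics/lev.png

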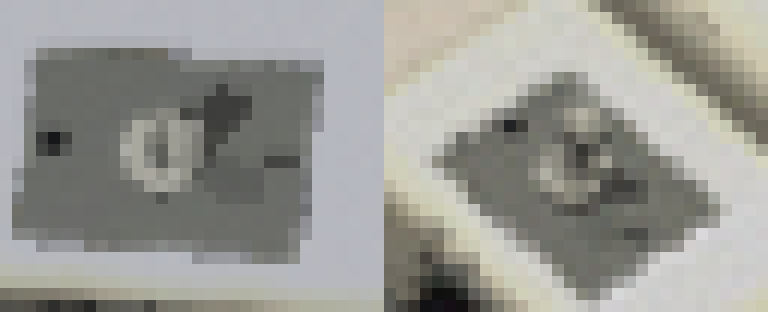

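```bash
cat >> h.py <<'E'
from scipy.spatial.transform import Rotation as Ro
def go(st,pos,yaw):
    R=Ro.from_euler('xyz',st["eef_rot"],degrees=True)
    T=Ro.from_euler('xyz',[180,0,yaw],degrees=True)
    d=R.inv().apply(np.array(pos)-st["ee_pos"]); w=(R.inv()*T).as_rotvec()
    print("shift",d.round(4),"rot",w.round(3))
E
python3 - <<'E'
from h import *
from station import r
go(r.sense(),(0.493,-0.153,0.19),-3.5)
E
```

```text
shift [ 0.4284 -0.2619  0.0411] rot [-0.001  0.     0.352]
```

Call:
{"op": "drive_tool", "data": {"targets": [[[0,0.03,-0.02,0,0,0,0.02],[0,0.08,-0.05,0,0,0,0.06],[0,0.13,-0.08,0,0,0,0.1],[0,0.18,-0.11,0.01,0,0,0.15],[0,0.23,-0.14,0.01,0,0,0.2],[0,0.28,-0.17,0.02,0,0,0.25],[0,0.33,-0.2,0.03,0,0,0.3],[0,0.37,-0.226,0.035,0,0,0.352]]]}}

```text
time_s: 1.15
ee_pos: [0.4483, -0.2024, 0.1957]
eef_rot: [-180.0, 0.0, -3.6]
ft_force: [0.4, -0.6, 0.7]
finger_gap: 0.0001
```

```bash
python3 - <<'E'
from h import *
from station import r
s=r.sense();print(s["time_s"],s["ee_pos"],s["eef_rot"],s["finger_gap"],s["ft_force"])
go(s,(0.493,-0.153,0.15),-3.5)
f=r.grab_frame("wrist");np.savez("pics/w1.npz",**f);crop(f,0,0,560,420,1,"pics/w1.png")
E
```

```text
1.15 [ 0.44833393 -0.20239759  0.19571132] [-1.79981956e+02  3.54005959e-02 -3.55767781e+00] 9.074360279193709e-05 [ 0.41957179 -0.64448099  0.71158729]
shift [ 0.0415 -0.0521  0.0457] rot [-0.     0.001 -0.001]
```

View pics/w1.png

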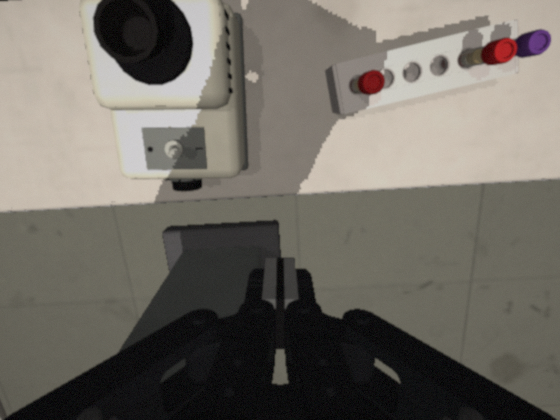

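The wrist view shows the whole scene from close up: cup mouth near (133,28), lever near (173,149), and the tube cap at (371,83). I'll measure all three here.

```bash
python3 - <<'E'
from h import *
f=load("w1");P=pts(f)
h=cv2.cvtColor(f["img"],cv2.COLOR_RGB2HSV)
red=(((h[...,0]<8)|(h[...,0]>172))&(h[...,1]>140)&(h[...,2]>60)).astype(np.uint8)
k,l,st,c=cv2.connectedComponentsWithStats(red)
for i in range(1,k):
    if st[i,4]>80:
        m=(l==i)&(np.abs(P[...,2]-.094)<.003); y,x=np.nonzero(m)
        print(c[i],st[i],m.sum(),P[m].mean(0),(P[m].min(0)+P[m].max(0))/2)
reg=np.zeros(red.shape,bool);reg[0:90,80:200]=1
m=reg&(np.abs(P[...,2]-.1285)<.003); y,x=np.nonzero(m);(e,ax,an)=cv2.minAreaRect(np.stack([x,y],1).astype(np.float32)) ;print("mouth",e,ax,pix2w(f,*e,.1285),m.sum(), (P[m].min(0)+P[m].max(0))/2)
m=reg&(np.abs(P[...,2]-.1085)<.0025);y,x=np.nonzero(m);print("floor?",x.mean(),y.mean(),P[m].mean(0),m.sum())
reg[:]=0;reg[135:165,155:192]=1
m=reg&(P[...,2]>.068);print("lever",m.sum());print(P[m][np.argsort(-P[m][:,2])][:15].round(4))
a=f["img"][0:90,90:200];b=f["img"][120:180,130:220]
cv2.imwrite("pics/w1c.png",cv2.resize(np.clip(a[:,:,::-1].astype(float)*3,0,255).astype(np.uint8),None,fx=6,fy=6,interpolation=0))
cv2.imwrite("pics/w1l.png",cv2.resize(b[:,:,::-1],None,fx=8,fy=8,interpolation=0))
E
```

```text
[499.57206538  50.93164933] [481  38  37  26 673] 503 [ 0.54892707 -0.35735501  0.09372451] [ 0.54887473 -0.35766463  0.09380618]
[370.86946903  81.84292035] [358  71  26  23 452] 413 [ 0.5345784  -0.2709124   0.09377757] [ 0.53433082 -0.27121724  0.09350045]
mouth (125.5, 31.0) (62.0, 65.0) [ 0.56871406 -0.12332118  0.1285    ] 1397 [ 0.56877855 -0.12329907  0.12848318]
floor? 136.32191069574247 32.573208722741434 [ 0.57132549 -0.12193081  0.10891453] 963
lever 146
[[ 0.5266 -0.2075  0.3385]
 [ 0.5266 -0.2075  0.3385]
 [ 0.5266 -0.2075  0.3385]
 [ 0.5266 -0.2075  0.3385]
 [ 0.5266 -0.2075  0.3385]
 [ 0.5266 -0.2075  0.3385]
 [ 0.5266 -0.2075  0.3385]
 [ 0.4955 -0.126   0.0926]
 [ 0.4952 -0.1279  0.0919]
 [ 0.4961 -0.1258  0.0918]
 [ 0.4953 -0.1271  0.0916]
 [ 0.4968 -0.1251  0.0916]
 [ 0.4954 -0.1249  0.0916]
 [ 0.4946 -0.1262  0.0914]
 [ 0.4924 -0.1251  0.0914]]
```

View pics/w1c.png

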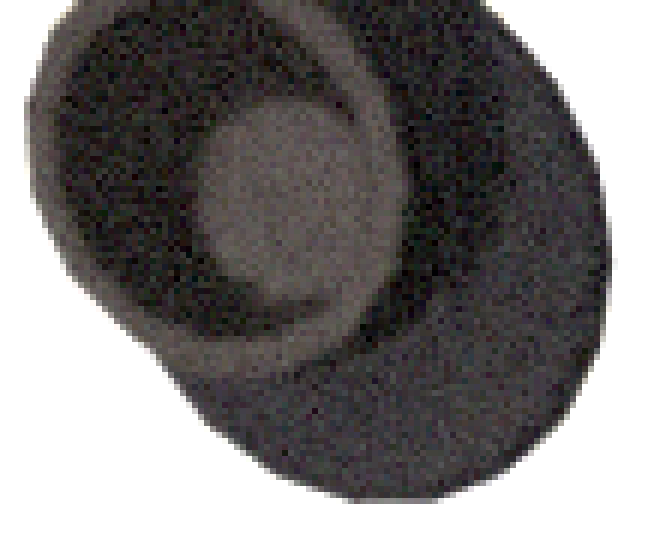

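View pics/w1l.png

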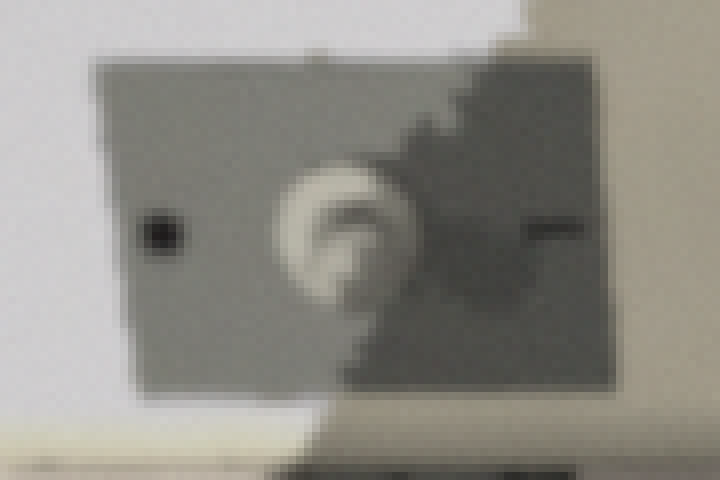

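Call:
{"op": "drive_tool", "data": {"targets": [[[0,0.02,-0.025,0.01,0,0,0],[0,0.042,-0.048,0.03,0,0,0],[0,0.042,-0.048,0.06,0,0,0],[0,0.042,-0.048,0.09,0,0,0],[0,0.042,-0.048,0.11,0,0,0],[0,0.042,-0.048,0.117,0,0,0],[0,0.042,-0.048,0.117,0,0,0]]]}}

```text
time_s: 2.08
ee_pos: [0.4922, -0.159, 0.0794]
eef_rot: [-180.0, 0.0, -3.5]
ft_force: [-0.2, -0.2, 0.8]
finger_gap: -0.0001
```

```bash
python3 - <<'E'
from h import *
from station import r
f=r.grab_frame("wrist");np.savez("pics/w2.npz",**f);crop(f,0,0,560,420,1,"pics/w2.png")
f=r.grab_frame("scene");np.savez("pics/s2.npz",**f);crop(f,170,140,140,110,5,"pics/s2.png")
E
```

```text
(no output)
```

View pics/w2.png

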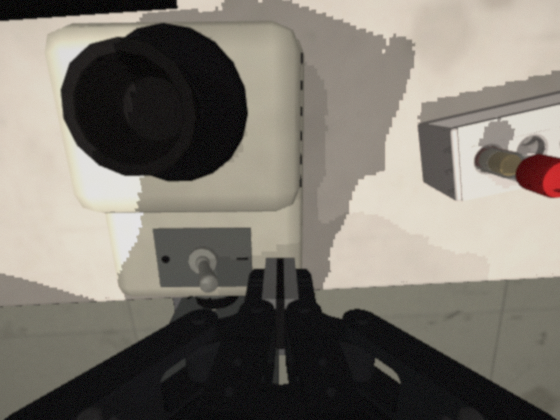

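View pics/s2.png

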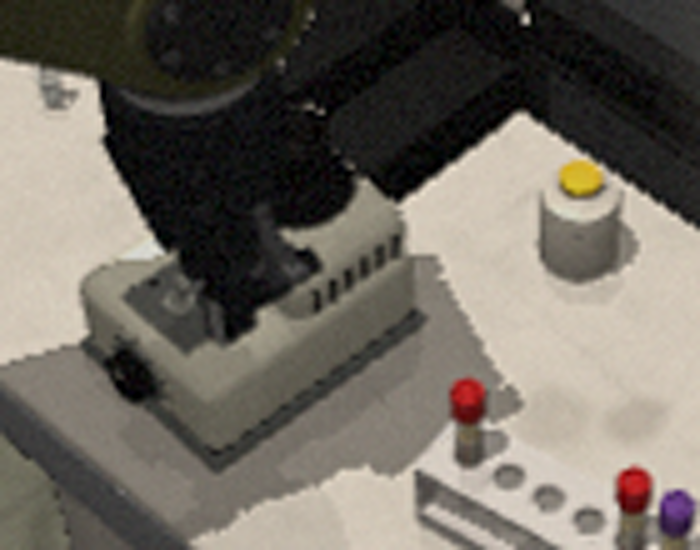

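The wrist picture shows the closed fingers at (280,290) on the right of the lever tip (208,283), with the bar mark between them. Pushing left now.

Call:
{"op": "drive_tool", "data": {"targets": [[[0,0,-0.006,0,0,0,0],[0,0,-0.012,0,0,0,0],[0,0,-0.017,0,0,0,0],[0,0,-0.021,0,0,0,0],[0,0,-0.024,0,0,0,0],[0,0,-0.026,0,0,0,0],[0,0,-0.027,0,0,0,0],[0,0,-0.027,0,0,0,0]]]}}

```text
time_s: 3.18
ee_pos: [0.4939, -0.1319, 0.0792]
eef_rot: [-180.0, 0.0, -3.5]
ft_force: [0.4, -1.3, 2.3]
finger_gap: 0.0002
```

```bash
python3 - <<'E'
from h import *
from station import r
f=r.grab_frame("wrist");np.savez("pics/w3.npz",**f);crop(f,140,200,220,140,3,"pics/w3.png")
E
```

```text
(no output)
```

View pics/w3.png

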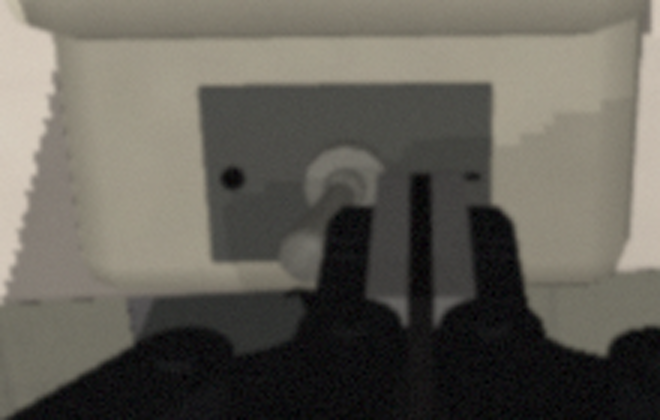

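The lever tip (crop 302,257) now leans left against the black finger back. I'll continue gently until the force rises at the stop.

Call:
{"op": "drive_tool", "data": {"targets": [[[0,0,-0.001,0,0,0,0],[0,0,-0.002,0,0,0,0],[0,0,-0.003,0,0,0,0],[0,0,-0.003,0,0,0,0]]]}}

```text
time_s: 3.72
ee_pos: [0.494, -0.1289, 0.0792]
eef_rot: [-180.0, 0.0, -3.5]
ft_force: [0.5, -1.4, -0.4]
finger_gap: -0.0002
```

Call:
{"op": "drive_tool", "data": {"targets": [[[0,0,-0.001,0,0,0,0],[0,0,-0.002,0,0,0,0],[0,0,-0.002,0,0,0,0]]]}}

```text
time_s: 4.1
ee_pos: [0.4941, -0.1277, 0.0792]
eef_rot: [179.9, -0.0, -3.5]
ft_force: [-0.1, -8.9, -1.9]
finger_gap: -0.0004
```

```bash
python3 - <<'E'
from h import *
from station import r
f=r.grab_frame("wrist");np.savez("pics/w4.npz",**f);crop(f,140,200,220,140,3,"pics/w4.png")
E
```

```text
(no output)
```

View pics/w4.png

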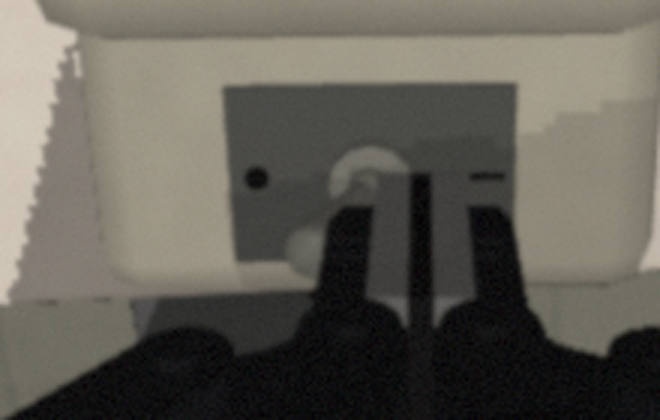

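The 9 N reading means the lever is on its stop. I'll back off to the right, rise and check the lever.

Call:
{"op": "drive_tool", "data": {"targets": [[[0,0,0.005,0,0,0,0],[0,0,0.015,0,0,0,0],[0,0,0.025,-0.01,0,0,0],[20,0,0.035,-0.04,0,0,0],[40,0,0.045,-0.08,0,0,0],[40,0,0.055,-0.1,0,0,0]]]}}

```text
time_s: 4.9
ee_pos: [0.4912, -0.183, 0.1821]
eef_rot: [179.9, -0.2, -3.5]
ft_force: [0.4, 0.1, 0.3]
finger_gap: 0.0342
```

```bash
python3 - <<'E'
from h import *
from station import r
f=r.grab_frame("wrist");np.savez("pics/w5.npz",**f);crop(f,0,0,560,420,1,"pics/w5.png")
s=r.sense();print(s["ee_pos"],s["finger_gap"])
P=pts(f);m=(P[...,2]>.08)&(P[...,2]<.097)&(np.abs(P[...,0]-.495)<.02)&(np.abs(P[...,1]+.118)<.03)
print(m.sum(),np.median(P[m],0),P[m].min(0),P[m].max(0))
for nm in("w2","w3","w4","w5"):
    g=load(nm);Q=pts(g)
    reg=(np.hypot(Q[...,0]-.572,Q[...,1]+.1222)<.03)
    for z in(.1285,.1085):
        m=reg&(np.abs(Q[...,2]-z)<.002)
        v,u=np.nonzero(m)
        if len(u)<50: continue
        if z<.11:
            m2=m&(np.hypot(Q[...,0]-.572,Q[...,1]+.1222)<.011);print(nm,"floor",Q[m2].mean(0).round(4),m2.sum())
        else:
            e=cv2.minEnclosingCircle((Q[m][:,:2]*1000).astype(np.float32));print(nm,"mouth",e,v.min())
go(s,(0.5344,-0.2711,0.13),99.4)
E
```

```text
[ 0.49169302 -0.1840859   0.18400919] 0.034035499420537296
163 [ 0.49616023 -0.11369898  0.08900852] [ 0.49127346 -0.11808563  0.08018293] [ 0.49970657 -0.10741347  0.09261627]
w2 mouth ((570.3140869140625, -123.13542938232422), 18.407377243041992) 36
w2 floor [ 0.5711 -0.1223  0.1089] 3198
w3 mouth ((570.3341674804688, -123.05787658691406), 18.250579833984375) 36
w3 floor [ 0.5712 -0.1227  0.1088] 3257
w4 mouth ((570.338134765625, -123.13126373291016), 18.192167282104492) 35
w4 floor [ 0.5712 -0.1228  0.1088] 3247
w5 mouth ((570.5557861328125, -123.32918548583984), 18.257572174072266) 71
w5 floor [ 0.5711 -0.1224  0.1088] 903
shift [0.0477 0.0841 0.0544] rot [ 0.006 -0.002 -1.797]
```

View pics/w5.png

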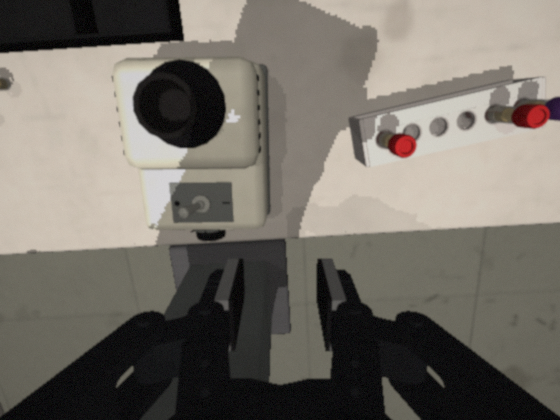

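The lever now leans left, with its tip at y≈-0.110 in the world. The cup centre reads (0.571,-0.123) consistently. Next I'll go over the tube and turn the jaws across the row.

Call:
{"op": "drive_tool", "data": {"targets": [[[40,0.006,0.01,0,0,0,-0.18],[40,0.012,0.021,0,0,0,-0.36],[40,0.018,0.032,0.005,0,0,-0.54],[40,0.024,0.042,0.01,0,0,-0.72],[40,0.03,0.053,0.015,0,0,-0.9],[40,0.036,0.064,0.02,0,0,-1.08],[40,0.042,0.074,0.025,0,0,-1.26],[40,0.048,0.084,0.03,0,0,-1.44]]]}}

```text
time_s: 5.95
ee_pos: [0.5335, -0.2692, 0.1489]
eef_rot: [-180.0, -0.0, 79.3]
ft_force: [-0.2, 0.3, -0.0]
finger_gap: 0.0345
```

Call:
{"op": "drive_tool", "data": {"targets": [[[40,0,0,0,0,0,-0.18],[40,0,0,0,0,0,-0.357],[40,0,0,0,0,0,-0.357],[40,0,0,0,0,0,-0.357]]]}}

```text
time_s: 6.45
ee_pos: [0.5335, -0.2687, 0.1492]
eef_rot: [-180.0, -0.0, 99.2]
ft_force: [0.1, 0.4, -0.6]
finger_gap: 0.034
```

```bash
python3 - <<'E'
from h import *
from station import r
s=r.sense();print(s["ee_pos"],s["eef_rot"],s["finger_gap"])
f=r.grab_frame("wrist");np.savez("pics/w6.npz",**f);crop(f,0,0,560,420,1,"pics/w6.png")
for n in("w5","w6"):
    f=load(n);P=pts(f);m=(np.abs(P[...,2]-.094)<.002)&(np.hypot(P[...,0]-.5344,P[...,1]+.2711)<.014)
    print(n,m.sum(),P[m].mean(0) if m.any() else 0, (P[m].min(0)+P[m].max(0))/2 if m.any() else 0)
go(s,(0.5344,-0.2711,0.067),99.4)
E
```

```text
[ 0.53347    -0.26874576  0.14920551] [-1.79993635e+02 -8.51560380e-03  9.92182097e+01] 0.034038374353207175
w5 406 [ 0.53493297 -0.27105821  0.09379378] [ 0.53476143 -0.27122099  0.0939966 ]
w6 438 [ 0.53408747 -0.27083132  0.09378047] [ 0.53408228 -0.27096732  0.09399236]
shift [-0.0025  0.0005  0.0822] rot [-0.    -0.    -0.003]
```

View pics/w6.png

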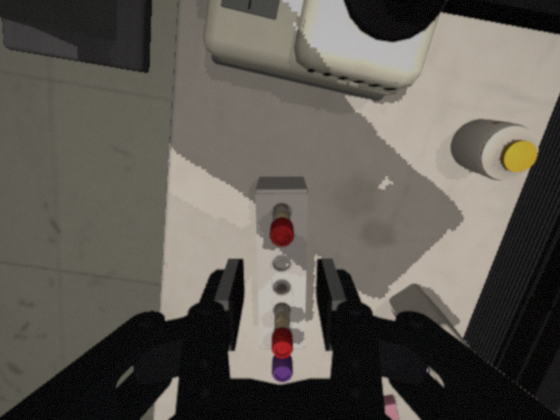

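The cap (281,232) sits between the pads and the row runs straight along the jaws' mid-plane. I'll descend and grip.

Call:
{"op": "drive_tool", "data": {"targets": [[[40,-0.0025,0.0005,0.02,0,0,0],[40,-0.0025,0.0005,0.045,0,0,0],[40,-0.0025,0.0005,0.065,0,0,0],[40,-0.0025,0.0005,0.078,0,0,0],[40,-0.0025,0.0005,0.083,0,0,0],[40,-0.0025,0.0005,0.083,0,0,0]]]}}

```text
time_s: 7.25
ee_pos: [0.5345, -0.2711, 0.0662]
eef_rot: [-180.0, -0.0, 99.4]
ft_force: [0.0, 0.2, 0.1]
finger_gap: 0.0343
```

Call:
{"op": "drive_tool", "data": {"targets": [[[10,0,0,0,0,0,0],[5,0,0,0,0,0,0],[5,0,0,0,0,0,0],[5,0,0,0,0,0,0],[5,0,0,0,0,0,0],[5,0,0,0,0,0,0]]], "grip_force": 40}}

```text
time_s: 8.0
ee_pos: [0.5348, -0.2713, 0.067]
eef_rot: [179.9, 0.1, 99.5]
ft_force: [-1.0, 0.4, 6.9]
finger_gap: 0.0144
```

```bash
python3 - <<'E'
from h import *
from station import r
s=r.sense();print(s["time_s"],s["ee_pos"],s["eef_rot"],s["finger_gap"],s["ft_force"])
f=r.grab_frame("wrist");crop(f,180,150,220,220,2.7,"pics/w7.png")
E
```

```text
8.0 [ 0.53483691 -0.27130512  0.06699596] [1.79941423e+02 5.02194663e-02 9.94528120e+01] 0.014409569436869506 [-1.0143777   0.44400961  6.90857708]
```

View pics/w7.png

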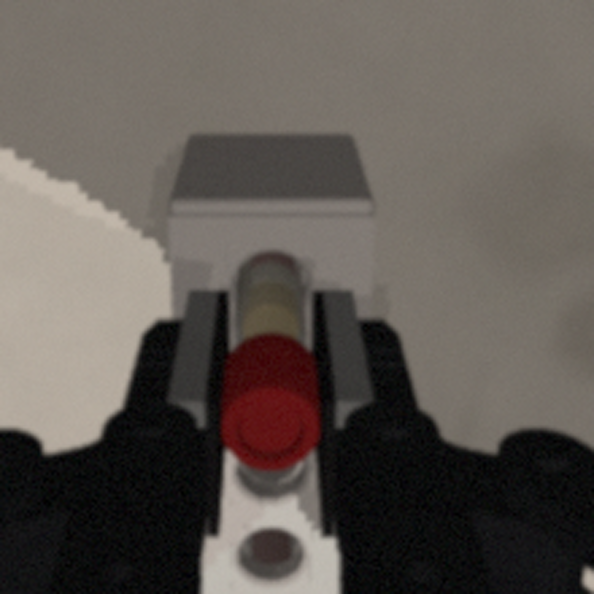

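The cap is gripped with a 14.4 mm gap. I'll lift straight up.

Call:
{"op": "drive_tool", "data": {"targets": [[[5,0,0,-0.003,0,0,0],[5,0,0,-0.01,0,0,0],[5,0,0,-0.025,0,0,0],[5,0,0,-0.045,0,0,0],[5,0,0,-0.07,0,0,0],[5,0,0,-0.1,0,0,0],[5,0,0,-0.125,0,0,0],[5,0,0,-0.14,0,0,0]]]}}

```text
time_s: 9.05
ee_pos: [0.5347, -0.2712, 0.2085]
eef_rot: [179.9, 0.1, 99.5]
ft_force: [0.2, 0.3, -0.4]
finger_gap: 0.0146
```

Call:
{"op": "drive_tool", "data": {"targets": [[[5,0,0,-0.003,0,0,0],[5,0,0,-0.003,0,0,0],[5,0,0,-0.003,0,0,0]]]}}

```text
time_s: 9.43
ee_pos: [0.5342, -0.2709, 0.2083]
eef_rot: [-179.9, -0.1, 99.5]
ft_force: [-0.4, 0.3, -0.7]
finger_gap: 0.014
```

```bash
python3 - <<'E'
from h import *
from station import r
s=r.sense();print(s["time_s"],s["ee_pos"],s["eef_rot"],s["finger_gap"],s["ft_force"])
for n in("wrist","scene","top"):
    f=r.grab_frame(n);np.savez(f"pics/{n}8.npz",**f)
    if n=="wrist":crop(f,180,150,220,220,2.7,"pics/w8.png")
    if n=="scene":crop(f,200,120,150,120,5,"pics/s8.png")
E
```

```text
9.425 [ 0.53423243 -0.27092628  0.20830599] [-1.79932132e+02 -5.92603608e-02  9.94537638e+01] 0.01403507977783736 [-0.39024428  0.29491236 -0.67889938]
```

View pics/w8.png

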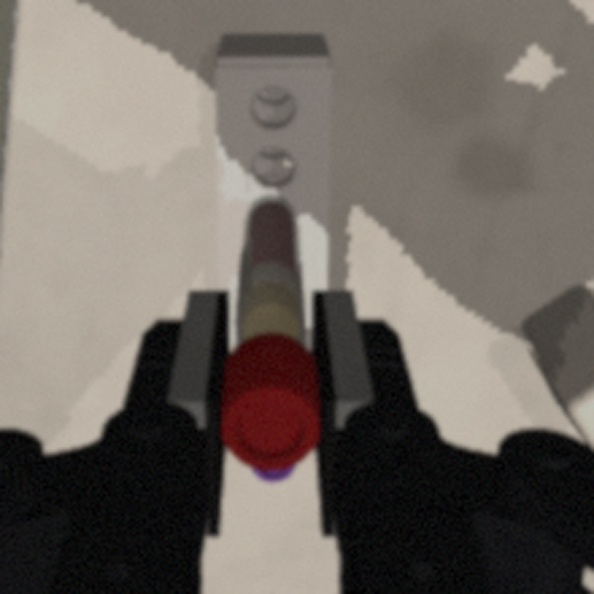

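View pics/s8.png

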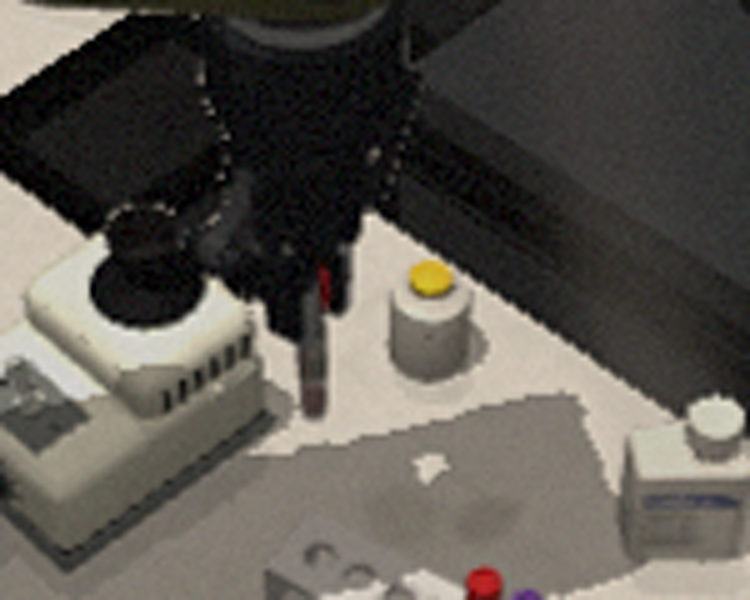

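The tube hangs upright, its foot about 147 mm up. I'll carry it over the cup.

```bash
python3 - <<'E'
from h import *
from station import r
go(r.sense(),(0.5712,-0.1228,0.208),99.5)
E
```

```text
shift [0.1401 0.0607 0.0008] rot [-0.001 -0.001 -0.001]
```

Call:
{"op": "drive_tool", "data": {"targets": [[[5,0.01,0.004,0,0,0,0],[5,0.03,0.013,0,0,0,0],[5,0.055,0.024,0,0,0,0],[5,0.085,0.037,0,0,0,0],[5,0.11,0.048,0,0,0,0],[5,0.13,0.056,0,0,0,0],[5,0.14,0.06,0,0,0,0],[5,0.14,0.06,0,0,0,0]]]}}

```text
time_s: 10.58
ee_pos: [0.5708, -0.1226, 0.2093]
eef_rot: [180.0, 0.0, 99.5]
ft_force: [0.5, -0.1, 0.6]
finger_gap: 0.0142
```

```bash
python3 - <<'E'
from h import *
from station import r
s=r.sense();print(s["time_s"],s["ee_pos"],s["eef_rot"],s["finger_gap"],s["ft_force"])
go(s,(0.5712,-0.1228,0.18),99.5)
for n in("wrist","scene","top"):
    f=r.grab_frame(n);np.savez(f"pics/{n}9.npz",**f)
    if n=="wrist":crop(f,180,150,220,220,2.7,"pics/w9.png")
    if n=="scene":crop(f,180,110,110,110,5,"pics/s9.png")
    if n=="top":crop(f,150,160,100,100,5,"pics/t9.png")
E
```

```text
10.575 [ 0.57076764 -0.12263245  0.20929744] [1.79999373e+02 2.80808310e-03 9.94986031e+01] 0.014193861761919896 [ 0.49711091 -0.05268232  0.63794985]
shift [-0.0002  0.0004  0.0293] rot [ 0.  0. -0.]
```

View pics/w9.png

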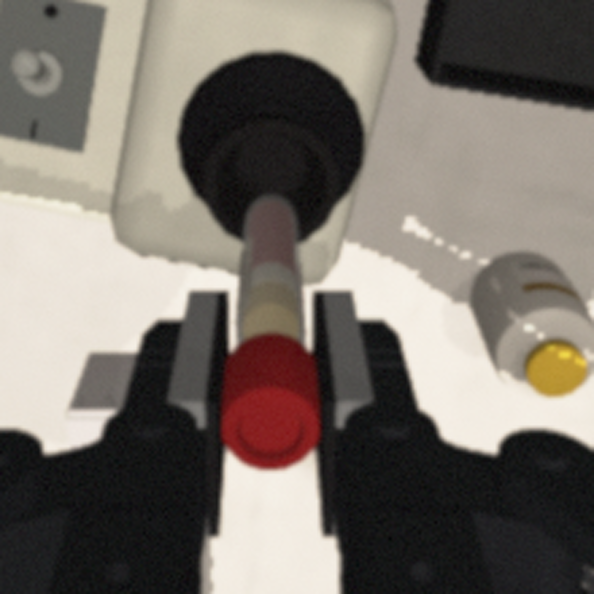

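View pics/s9.png

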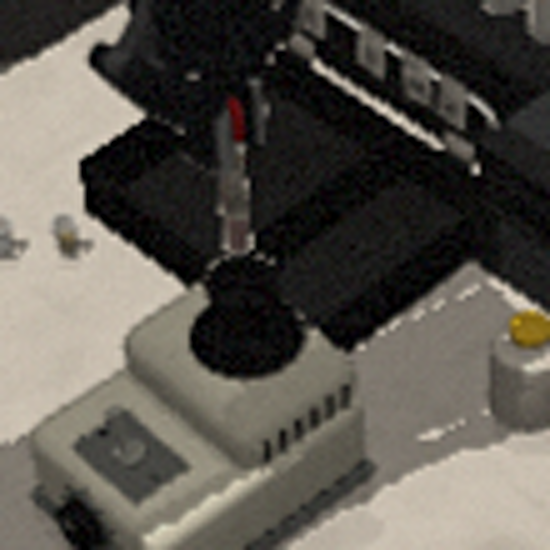

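The tube is over the cup: in line with the mouth in the wrist view, and its foot just above the mouth in the scene view. Lowering to just above the cup floor.

Call:
{"op": "drive_tool", "data": {"targets": [[[5,0,0.0003,0.004,0,0,0],[5,0,0.0003,0.01,0,0,0],[5,0,0.0003,0.017,0,0,0],[5,0,0.0003,0.024,0,0,0],[5,0,0.0003,0.03,0,0,0],[5,0,0.0003,0.035,0,0,0],[5,0,0.0003,0.037,0,0,0],[5,0,0.0003,0.037,0,0,0]]]}}

```text
time_s: 11.72
ee_pos: [0.571, -0.1231, 0.1722]
eef_rot: [-180.0, 0.0, 99.5]
ft_force: [0.3, 0.6, -0.5]
finger_gap: 0.0143
```

Call:
{"op": "drive_tool", "data": {"targets": [[[5,0,0,0.0005,0,0,0],[5,0,0,0.001,0,0,0],[5,0,0,0.0015,0,0,0],[5,0,0,0.002,0,0,0],[5,0,0,0.002,0,0,0]]]}}

```text
time_s: 12.35
ee_pos: [0.571, -0.1231, 0.1702]
eef_rot: [-180.0, -0.0, 99.5]
ft_force: [-0.0, 0.5, -0.3]
finger_gap: 0.0144
```

Call:
{"op": "drive_tool", "data": {"targets": [[[5,0,0,0.0005,0,0,0],[5,0,0,0.001,0,0,0],[5,0,0,0.0015,0,0,0],[5,0,0,0.002,0,0,0],[5,0,0,0.002,0,0,0]]]}}

```text
time_s: 12.98
ee_pos: [0.571, -0.1231, 0.1684]
eef_rot: [180.0, 0.0, 99.5]
ft_force: [-0.3, -0.7, 3.2]
finger_gap: 0.0146
```

Call:
{"op": "drive_tool", "data": {"targets": [[[5,0,0,0.0005,0,0,0],[5,0,0,0.001,0,0,0],[5,0,0,0.001,0,0,0]]]}}

```text
time_s: 13.35
ee_pos: [0.571, -0.1231, 0.1673]
eef_rot: [180.0, 0.0, 99.5]
ft_force: [-0.5, -0.0, 4.2]
finger_gap: 0.0144
```

Contact came at a TCP height of about 0.170 m, and the force is climbing as the spring should. Pressing on to about 5 mm.

Call:
{"op": "drive_tool", "data": {"targets": [[[5,0,0,0.0005,0,0,0],[5,0,0,0.001,0,0,0],[5,0,0,0.0015,0,0,0],[5,0,0,0.002,0,0,0],[5,0,0,0.0025,0,0,0],[5,0,0,0.0025,0,0,0],[5,0,0,0.0025,0,0,0]]]}}

```text
time_s: 14.22
ee_pos: [0.571, -0.1231, 0.1649]
eef_rot: [180.0, 0.0, 99.5]
ft_force: [-0.8, -0.1, 6.5]
finger_gap: 0.0141
```

```bash
python3 - <<'E'
from h import *
from station import r
F=[]
for i in range(2):
  for n in("wrist","top","scene"):
    f=r.grab_frame(n);s=r.sense();F.append(s["ft_force"])
    if i: np.savez(f"pics/{n}10.npz",**f)
    if n=="wrist" and i:crop(f,180,130,220,220,2.7,"pics/w10.png")
    if n=="scene" and i:crop(f,180,110,110,110,5,"pics/s10.png")
print(np.mean(F,0),np.std(F,0),s["time_s"],s["ee_pos"])
for n in("wrist9","wrist10"):
    Q=pts(load(n)); rr=np.hypot(Q[...,0]-.571,Q[...,1]+.1228)
    m=(rr<.019)&(rr>.0145)&(Q[...,2]>.115)&(Q[...,2]<.135); print(n,m.sum(),np.percentile(Q[m][:,2],[10,50,90]))
E
```

```text
[-0.61275215  0.04024612  5.39746702] [0.61506221 0.39285863 0.47839769] 14.525 [ 0.57103761 -0.12310715  0.16491948]
wrist9 606 [0.12713302 0.12854533 0.12948904]
wrist10 801 [0.12195507 0.12381975 0.12474297]
```

View pics/w10.png

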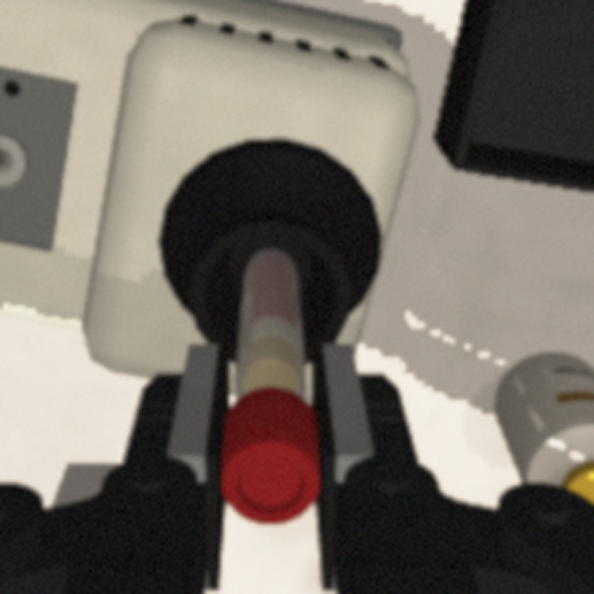

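View pics/s10.png

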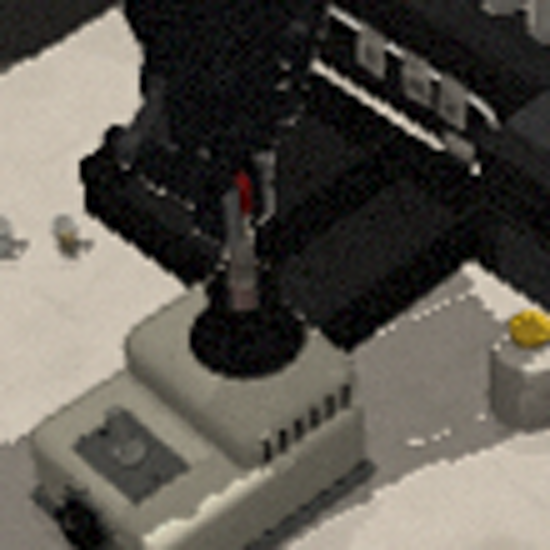

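The rim has dropped 4.7 mm and the force is about 5.4 N. That is mid-window, and the tube stands in the cup. I'll hold it there.

Call:
{"op": "drive_tool", "data": {"targets": [[[5,0,0,0,0,0,0],[5,0,0,0,0,0,0],[5,0,0,0,0,0,0],[5,0,0,0,0,0,0],[5,0,0,0,0,0,0],[5,0,0,0,0,0,0],[5,0,0,0,0,0,0],[5,0,0,0,0,0,0]]]}}

```text
time_s: 15.52
ee_pos: [0.571, -0.1231, 0.1649]
eef_rot: [180.0, 0.0, 99.5]
ft_force: [-0.2, 0.1, 5.1]
finger_gap: 0.0143
```

Call:
{"op": "drive_tool", "data": {"targets": [[[5,0,0,0,0,0,0],[5,0,0,0,0,0,0],[5,0,0,0,0,0,0],[5,0,0,0,0,0,0],[5,0,0,0,0,0,0],[5,0,0,0,0,0,0],[5,0,0,0,0,0,0],[5,0,0,0,0,0,0]]]}}

```text
time_s: 16.52
ee_pos: [0.571, -0.1231, 0.1649]
eef_rot: [180.0, 0.0, 99.5]
ft_force: [0.1, -0.6, 5.4]
finger_gap: 0.0147
```

Call:
{"op": "drive_tool", "data": {"targets": [[[5,0,0,0,0,0,0],[5,0,0,0,0,0,0],[5,0,0,0,0,0,0],[5,0,0,0,0,0,0],[5,0,0,0,0,0,0],[5,0,0,0,0,0,0],[5,0,0,0,0,0,0],[5,0,0,0,0,0,0]]]}}

```text
time_s: 17.52
ee_pos: [0.571, -0.1231, 0.1649]
eef_rot: [180.0, 0.0, 99.5]
ft_force: [-0.6, 0.3, 5.1]
finger_gap: 0.0147
```

Call:
{"op": "drive_tool", "data": {"targets": [[[5,0,0,0,0,0,0],[5,0,0,0,0,0,0],[5,0,0,0,0,0,0],[5,0,0,0,0,0,0],[5,0,0,0,0,0,0],[5,0,0,0,0,0,0],[5,0,0,0,0,0,0],[5,0,0,0,0,0,0]]]}}

```text
time_s: 18.52
ee_pos: [0.571, -0.1231, 0.1649]
eef_rot: [180.0, 0.0, 99.5]
ft_force: [-0.1, 0.2, 6.3]
finger_gap: 0.0145
```

```bash
python3 - <<'E'
from h import *
from station import r
f=r.grab_frame("wrist");np.savez("pics/wrist11.npz",**f);s=r.sense();print(s["time_s"],s["ee_pos"],s["ft_force"],s["finger_gap"])
Q=pts(f); rr=np.hypot(Q[...,0]-.571,Q[...,1]+.1228)
m=(rr<.019)&(rr>.0145)&(Q[...,2]>.115)&(Q[...,2]<.135); print(np.median(Q[m][:,2]))
crop(f,0,100,400,300,2,"pics/w11.png")
E
```

```text
18.575 [ 0.57103844 -0.12308752  0.16492531] [-0.08352969  0.05739493  5.15919831] 0.014622182454471194
0.1239513297292022
```

View pics/w11.png

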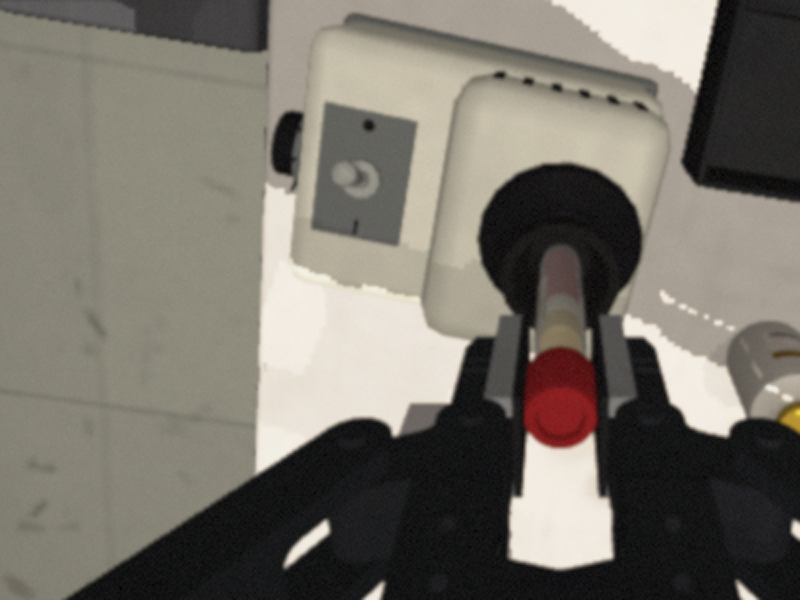

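The tube is steady in the cup. I'll check the lever angle by depth and then hand in.

```bash
python3 - <<'E'
from h import *
from station import r
f=load("wrist11");P=pts(f)
m=(P[...,2]>.086)&(P[...,2]<.097)&(np.abs(P[...,0]-.495)<.02)&(np.abs(P[...,1]+.118)<.03)
print(m.sum(),P[m].mean(0))
m=(P[...,2]>.0645)&(P[...,2]<.069)&(np.abs(P[...,0]-.495)<.012)&(np.abs(P[...,1]+.118)<.012)
print("bushing",m.sum(),P[m].mean(0))
E
```

```text
139 [ 0.49520197 -0.11103086  0.08965664]
bushing 209 [ 0.49665576 -0.11864383  0.06689291]
```

```bash
python3 - <<'E'
from station import r
print(r.finish_job())
E
```

```text
the job is handed in; nothing more can be done
None
```

The job is done and handed in at 18.6 s of the 64 s allowed; no verdict was reported. I pushed the mode lever left, lifted the tube from the left end of the rack and set it in the mixer's cup. I then pressed the cup about halfway and held it there for over 4 s. At hand-in the arm was still gripping the tube.

What the last checks showed:
- **Lever:** it met its stop at about 9 N. Depth readings then put its tip 6.5–7.6 mm left of the pivot, which works out to about 0.64–0.68 rad (0.55 needed).
- **Cup:** the rim was 4.6 mm below rest by depth. The force readings of 5.1–6.3 N during the hold suggest about 4–5 mm. Both are inside the 3–7.5 mm window.
- **Tube:** it looked upright in the cup and the finger gap held steady at 14.5 mm. The tool position did not shift during the hold. I judged the foot's centring from the picture and the tool position rather than measuring it.
- **Clearance:** the fingertips were about 40 mm above the cup rim. The only contact I noticed with the mixer was the push on the lever.
- **Other objects:** I did not re-measure the other tubes, the bottles or the timer at the end. The arm felt no contact with them.

No check failed. The cup centre differed by 1–2 mm between cameras, and I used the wrist camera's value.

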